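Click the oblong printing block into its dock

ROBOT

A 7-joint arm with a two-finger parallel gripper is mounted at the origin on the work surface. World frame = base frame: x ahead of the robot, y to its left, z up, the work surface at z = 0. Lengths are in m, angles in rad, forces in N, time in s.
With the tool pointing down it reaches from about 0.35 to 0.9 m from the base axis. Payload 7.2 kg.
Tool frame: the origin (TCP) lies on the centre line of the jaws, within the pads' length; the fingertips stand 19 mm ahead of it and the grasp point (between the pads) is the TCP (ctrl.tip_reach is the distance from the TCP to the fingertips, in m); z points along the fingers, y is the direction in which the jaws open and shut (so a half turn about z gives the same grasp; the last joint's range is limited). The gripper opens to 88 mm and grips with 3 to 60 N. Pads are 20 mm wide; open, the fingers measure 115 mm over their backs; the gripper's body (75 mm by 178 mm) begins 61 mm behind the grasp point.
Start: joints at [1.245, 0.411, -0.013, 1.596, 0.006, 1.134, -0.082], TCP at [0.159, -0.604, 0.242] pointing down, gripper open.
Joint ranges: [-2.95, 2.95], [-0.29, 1.99], [-1.47, 1.44], [0.14, 2.54], [-1.03, 4.17], [0.13, 1.85], [-2.86, 2.86]. Speed limits (rad/s): [2.39, 2.39, 3.01, 3.01, 3.14, 3.14, 3.14].

INTERFACE

Orientations are given as a rotation vector (axis times angle).
In Python, from workcell import ctrl, camera, camera_model gives the robot as it stands.
- The arm moves only by the shell command python3 -m crank 'ROWS'. ROWS is JSON, a list of rows, each a list of 3 entries, a list of its own where there are three numbers: the shift along the tool's x, y, z in m, then the turn, a rotation vector about the tool's x, y, z in rad, then the opening, from 0 (shut) to 1 (fully open). A call has 1 to 8 rows; each row is the pose to reach, as a shift and turn from the pose measured when the call began, along the tool's axes at that moment; what a row does not reach only later rows make up. A row lasts 1/12 s, in which the tool goes at most 41.7 mm and 7.16 degrees, less where a joint would pass 70% of its speed; a pose out of reach is approached as far as the arm can. A call with a gripper value outside its range is refused whole. The fingers move at their own pace and stop on an object; the grip force is fixed at half the most. Time passes only in rows, so rows that repeat a pose let the fingers close. It gives the time, the measured TCP pose, the force and the opening at its end, in the units of the state.
- ctrl.observe(): the state, without advancing time (a new reading comes with each control period).
- camera(name): name is "scene" or "top"; returns the picture (420x560x3 uint8, red, green, blue); there is no depth.
- camera_model(name): a dict with "K" (3x3 intrinsics, pixels), "R" (3x3) and "t" (3): a world point X has camera coordinates R X + t. Camera axes: x right, y down, z forward; pixel columns grow to the right and rows downward; lengths in m; the calibration is good to about 2 mm. A picture is of the moment at which its call begins. camera_model takes no time and is no camera call.
- ctrl.finish_job(): hands the job in, once; it reports no verdict.
The state is a dict: "time": time; "joint_positions": joint angles; "qvel": joint speeds; "tau": joint torques, N m; "tcp_pos": TCP position; "tool_rot": TCP orientation; "wrist_force": force on the tool from outside, world axes, zero at the start; "ft_torque": the same for the moment, N m; "width": finger opening in m.
Only numpy, scipy, OpenCV 4.12 (cv2) and the standard library are available. Lean on these libraries where they do the work, as an engineer would, in place of code of your own. Each camera call takes 0.05 s, during which the arm holds its last target.

TASK

Put the oblong printing block away: pick it up by its wooden grip, set it down on the open end of the metal dock between the flared guides, and slide it in under the side lips, past the sprung catch, until it is fully home at the end stop and the catch has clicked out behind it. Leave it there and let go.

Things in the scene. Friction and masses are not known exactly. Their poses are not given: they have to be found in the camera images.
- block: Oblong printing block: wooden plate 80 (x) by 50 (y) by 18 mm, in its middle an upright bar grip 16 (x) by 26 mm (y), 18 to 80 mm above the underside; 0.13-0.25 kg. Origin: centre of underside, z up. Either end may go first. Starts flat on the table, right of the dock, beside a square and a round block (90 mm, same grip, too wide for the dock). Nothing between it and the dock is over 80 mm tall.
- dock: Metal dock fixed to the table; x is the sliding-in direction, z up. Origin: on the table, mid of the block's home. Floor plate 8 mm up, 112 mm wide, x -195 to 55 mm. Channel 58 mm wide, x -92 to the stop at 40; guides 34 mm tall. Lips over both sides, x -10 to 52, 34 to 38 mm up, 38 mm apart: the plate goes under, the grip between. Home: block origin 8 mm above this one; play 5 mm in x, 4 in y.
- dock_mouth (a point): Where to set the block down: point on the dock's floor (8 mm above the table) at dock x = -155 mm, y = 0, axes as the dock's. Flared guides from x = -140 to -92 mm narrow from 102 to 58 mm, so a block set down with its origin here, its long side along x, has about 14 mm to spare on either side and does not touch the catch. From here to home is 155 mm straight along dock x.
- catch (a joint): Sprung steel leaf 47 mm long, 18 mm high, at the channel's +y side; hinge pin at dock x -90, y 33 mm, free tip at x -46, y 16 mm, slanting into the channel. Angle in rad: 0 at rest, 0.1 to 0.3 while the block sliding past pushes it to +y (about 2 to 6 N). Springs back to 0 behind the block's rear edge when the block is within about 5 mm of home.
There are look-alikes about, which are no part of the job. Leave any black or red look-alike of the block alone.

How it is judged:
By the outcome, as a careful person would: the job done as asked, in the order asked, and still so for the second after the job is handed in, with the robot touching nothing.
It also fails if it takes over 45 s, if anything falls off the work surface, if the arm or the gripper's body presses on something with over 40 N, if the wrist force passes 120 N, or if a joint passes its speed limit or range.

## Working session

There is one attempt and no reset: what is moved stays moved. The work goes in short steps, Python scripts to look and compute and a shell command to move; the robot and the scene stay as the last step left them, time stands still between calls to the robot, and variables do not carry over. Pictures are saved under pics/ and viewed, and the job is handed in when it is done.

```bash
mkdir -p pics; ls
python3 - <<'E'
from workcell import ctrl,camera,camera_model
import cv2
for n in("scene","top"):
    cv2.imwrite(f"pics/{n}0.png",cv2.resize(camera(n)[:,:,::-1],(800,600),interpolation=cv2.INTER_CUBIC))
    m=camera_model(n);print(n,m)
s=ctrl.observe();print(s["time"],s["tcp_pos"],s["tool_rot"],s["width"])
E
```

```text
pics
scene {'K': array([[400.5816595 ,   0.        , 281.9085501 ],
       [  0.        , 400.5816595 , 208.41520318],
       [  0.        ,   0.        ,   1.        ]]), 'R': array([[-0.81598417,  0.57784523,  0.01627011],
       [ 0.34083436,  0.50364901, -0.79383223],
       [-0.46690659, -0.64220913, -0.60791913]]), 't': array([ 0.54795792, -0.1556573 ,  1.16894827])}
top {'K': array([[394.50789267,   0.        , 276.26317921],
       [  0.        , 394.50789267, 211.26304738],
       [  0.        ,   0.        ,   1.        ]]), 'R': array([[ 0.01865414, -0.99982506,  0.00137169],
       [-0.98464328, -0.01860903, -0.17358373],
       [ 0.17357888,  0.00188743, -0.98481816]]), 't': array([-0.06750193,  0.63792379,  0.78729942])}
0.1 [ 0.15918095 -0.60391863  0.24088353] [-3.11404343e+00 -4.03624382e-01  4.64834789e-04] 0.08763776160319682
```

View pics/scene0.png

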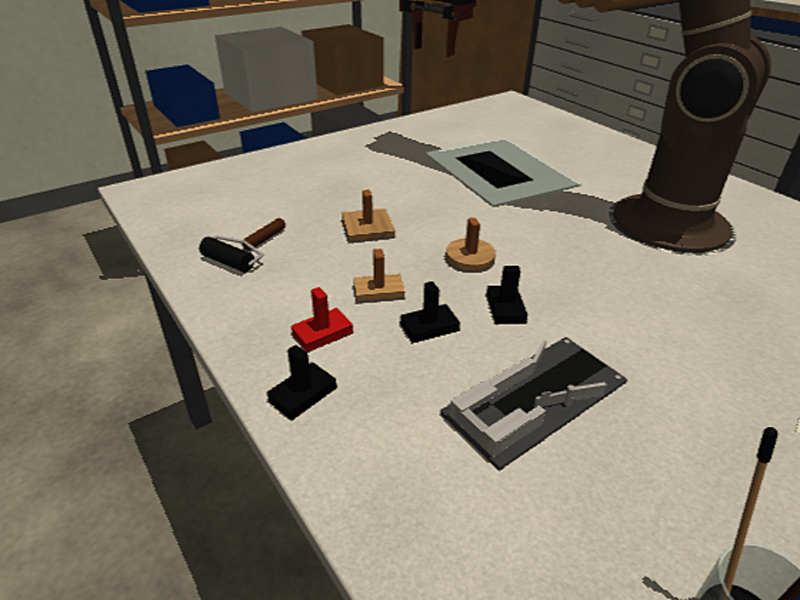

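View pics/top0.png

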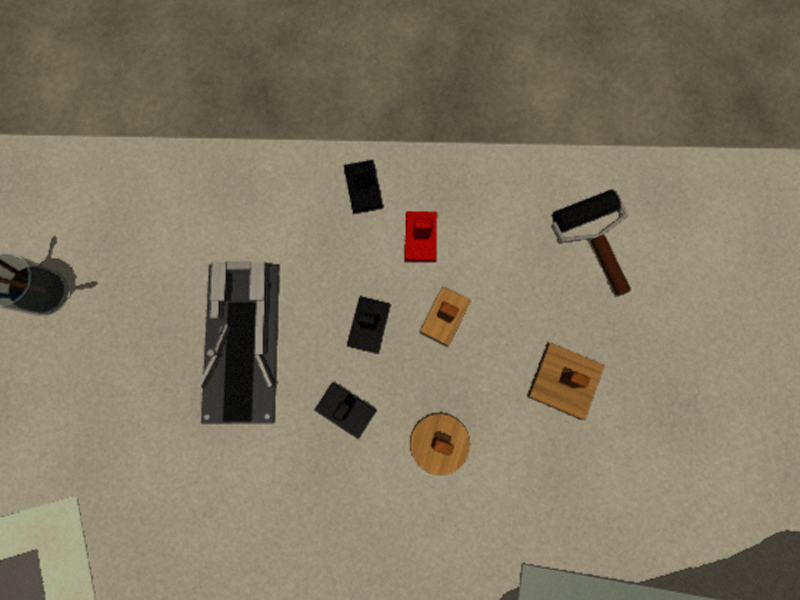

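The top view shows these candidates for the oblong block: wood (445,316), red (421,236), and black (363,187), (369,324) and (346,410). The wooden square is at (566,380) and the round at (440,443). Only (445,316) is both wooden and oblong. The dock's open end is at the bottom, around (238,420), and its stop is at the top, around (243,265). Next I'll enlarge both to confirm and measure.

```bash
cat > h.py <<'E'
import numpy as np,cv2
from workcell import ctrl,camera,camera_model
def ray(n,u,v,z):
    m=camera_model(n);R,t=np.array(m["R"]),np.array(m["t"])
    d=R.T@np.linalg.solve(m["K"],[u,v,1]);c=-R.T@t
    return c+d*(z-c[2])/d[2]
def proj(n,X):
    m=camera_model(n);p=np.array(m["K"])@(np.array(m["R"])@np.asarray(X)+m["t"]);return p[:2]/p[2]
def crop(im,u0,v0,w,h,k,name):
    c=im[v0:v0+h,u0:u0+w,::-1];cv2.imwrite(name,cv2.resize(c,(w*k,h*k),interpolation=cv2.INTER_CUBIC))
E
python3 - <<'E'
from h import *
im=camera("top");np.save("top0.npy",im)
crop(im,135,175,70,130,4,"pics/dock_.png")
a=cv2.imread("pics/dock_.png")
b=cv2.resize(im[190:250,285:345,::-1],(480,480),interpolation=cv2.INTER_CUBIC)
o=np.zeros((520,780,3),np.uint8);o[:520,:280]=a;o[:480,290:770]=b
cv2.imwrite("pics/crop1.png",o)
E
```

```text
(no output)
```

View pics/crop1.png

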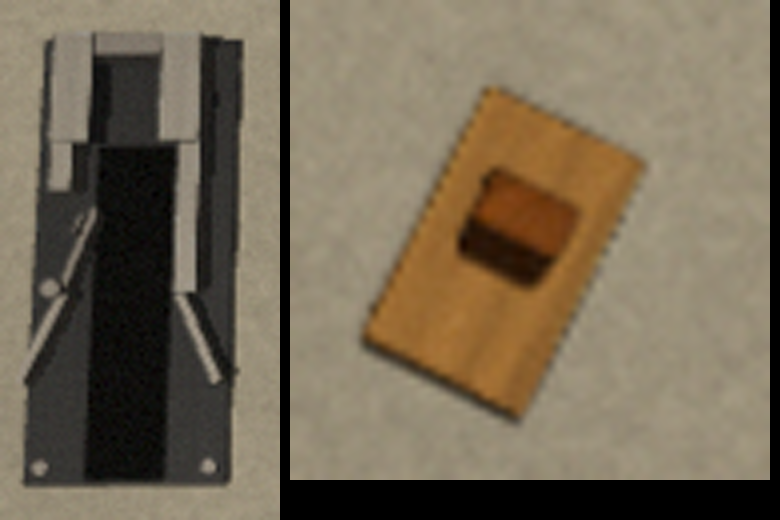

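Run:
```python
from h import *
from scipy.optimize import least_squares
def px(x,y,k,u0,v0,ox=0): return np.array([(x-ox+.5)/k-.5+u0,(y+.5)/k-.5+v0])
def fit(pts,g):
    def w(p,X): c,s=np.cos(p[2]),np.sin(p[2]); return [p[0]+c*X[0]-s*X[1],p[1]+s*X[0]+c*X[1],X[2]]
    f=lambda p:np.concatenate([proj("top",w(p,X))-q for X,q in pts])
    r=least_squares(f,g);return r.x,np.abs(r.fun).reshape(-1,2).round(2)
D=lambda x,y:px(x,y,4,135,175)
d=[([-.195,.056,.008],D(24,485)),([-.195,-.056,.008],D(230,485)),([.055,-.056,.008],D(242,40)),
([-.010,.019,.038],D(89,142)),([-.010,-.019,.038],D(160,142)),([.052,.019,.038],D(94,34)),([.052,-.019,.038],D(163,34))]
p,e=fit(d,[.6,.1,0]);print("dock",p,np.degrees(p[2]));print(e.tolist())
c,s=np.cos(p[2]),np.sin(p[2]);print("mouth",p[0]-.155*c,p[1]-.155*s)
B=lambda x,y:px(x,y,8,285,190,290)
b=[([.04,.025,.018],B(492,86)),([.04,-.025,.018],B(647,162)),([-.04,-.025,.018],B(523,413)),([-.04,.025,.018],B(363,334))]
q,e=fit(b,[.6,-.1,0]);print("block",q,np.degrees(q[2]));print(e.tolist())
# grip top
c,s=np.cos(q[2]),np.sin(q[2])
for z,xx,yy in((.08,495,170),(.08,583,207),(.08,553,258),(.08,472,217)):
    X=ray("top",*B(xx,yy),z)[:2]-q[:2];print((np.array([[c,s],[-s,c]])@X*1000).round(1))
print("grip top in scene(800x600)",proj("scene",[q[0],q[1],.08])*800/560, "dock mouth scene",proj("scene",[p[0]-.155*np.cos(p[2]),p[1]-.155*np.sin(p[2]),.008])*800/560)
from scipy.spatial.transform import Rotation as Ro
st=ctrl.observe();print(Ro.from_rotvec(st["tool_rot"]).as_matrix().round(3),st["tcp_pos"],st["joint_positions"])
```

```text
dock [0.64990914 0.18599123 0.02845299] 1.630236336437241
[[0.1, 0.72], [0.11, 0.2], [0.13, 0.27], [0.21, 0.21], [0.13, 0.04], [0.15, 0.41], [0.11, 0.56]]
mouth 0.49497188078912624 0.18158161405352882
block [ 0.6263003  -0.13452551 -0.45505626] -26.072803241863124
[[0.29, 0.48], [0.38, 0.02], [0.09, 0.42], [0.17, 0.01]]
[ 5.9 12.5]
[  7.6 -12.1]
[ -7.9 -11.1]
[-7.9 12.3]
grip top in scene(800x600) [377.9864677  251.76115181] dock mouth scene [577.35911331 366.53679802]
[[ 0.967  0.255 -0.   ]
 [ 0.255 -0.967  0.001]
 [-0.    -0.001 -1.   ]] [ 0.15921849 -0.60401495  0.24100265] [ 1.24480785  0.41173865 -0.01270428  1.59681666  0.00558841  1.13430169
 -0.08218795]
```

The wooden oblong block is confirmed at (0.626, -0.135), yaw -26.1°. Its grip measures about 15 x 24 mm at z=80 mm, which agrees with the given size. The dock is at (0.650, 0.186), yaw 1.6°, with residuals under 1 px. I'll grip the 16 mm faces (jaws along block x) high up, so the fingertips clear the lips.

```bash
cat >> h.py <<'E'
from scipy.spatial.transform import Rotation as Ro
def delta(pos,yawy):
    """tool-frame shift & rotvec to reach pos, tool down, tool y at world angle yawy(deg)"""
    s=ctrl.observe();R=Ro.from_rotvec(s["tool_rot"]).as_matrix();a=np.radians(yawy)
    y=np.array([np.cos(a),np.sin(a),0]);z=np.array([0,0,-1.]);T=np.c_[np.cross(y,z),y,z]
    print("shift",(R.T@(np.array(pos)-s["tcp_pos"])).round(4),"turn",Ro.from_matrix(R.T@T).as_rotvec().round(4),"| t",s["time"].__round__(2),"pos",np.round(s["tcp_pos"],4),"F",np.round(s["wrist_force"],1),"w",round(s["width"],4))
E
python3 -c "
from h import *
delta([.6263,-.1345,.16],-26.07)"
```

```text
shift [ 0.5714 -0.3348  0.0814] turn [-1.20e-03 -5.00e-04 -8.58e-01] | t 0.15 pos [ 0.1592 -0.604   0.241 ] F [-0.2 -0.2 -0.1] w 0.0878
```

```bash
python3 -m crank '[[[0.034,-0.020,0.003],[0,0,-0.05],1],[[0.067,-0.039,0.006],[0,0,-0.10],1],[[0.101,-0.059,0.009],[0,0,-0.15],1],[[0.134,-0.079,0.012],[0,0,-0.20],1],[[0.168,-0.098,0.015],[0,0,-0.25],1],[[0.202,-0.118,0.018],[0,0,-0.30],1],[[0.235,-0.138,0.021],[0,0,-0.35],1],[[0.269,-0.157,0.024],[0,0,-0.40],1]]'; python3 -c "
from h import *
delta([.6263,-.1345,.16],-26.07)"
```

```text
time: 0.82
tcp_pos: [0.38, -0.382, 0.217]
tool_rot: [-2.971, -1.018, 0.0]
wrist_force: [0.2, -0.0, -0.2]
width: 0.0879
shift [ 0.3463 -0.0444  0.0572] turn [-0.0012 -0.0005 -0.4557] | t 0.82 pos [ 0.38  -0.382  0.217] F [ 0.2 -0.  -0.2] w 0.0879
```

```bash
python3 -m crank '[[[0.040,-0.005,0.006],[0,0,-0.06],1],[[0.080,-0.010,0.012],[0,0,-0.12],1],[[0.120,-0.015,0.018],[0,0,-0.18],1],[[0.160,-0.020,0.024],[0,0,-0.24],1],[[0.200,-0.026,0.030],[0,0,-0.30],1],[[0.240,-0.031,0.036],[0,0,-0.36],1],[[0.280,-0.036,0.042],[0,0,-0.41],1],[[0.318,-0.041,0.05],[0,0,-0.456],1]]'; python3 -c "
from h import *
delta([.6263,-.1345,.16],-26.07)"
```

```text
time: 1.48
tcp_pos: [0.6075, -0.1527, 0.167]
tool_rot: [-2.662, -1.667, -0.001]
wrist_force: [0.2, -0.6, -0.3]
width: 0.088
shift [0.0246 0.009  0.007 ] turn [-0.0006 -0.001   0.0029] | t 1.48 pos [ 0.6075 -0.1527  0.167 ] F [ 0.2 -0.6 -0.3] w 0.088
```

```bash
python3 -m crank '[[[0,0,0],[0,0,0],1]]'; python3 -c "
from h import *
delta([.6263,-.1345,.16],-26.07)"
```

```text
time: 1.57
tcp_pos: [0.611, -0.1442, 0.1653]
tool_rot: [-2.649, -1.679, -0.006]
wrist_force: [-0.4, 0.6, -1.1]
width: 0.088
shift [0.0153 0.0097 0.0053] turn [-0.0024 -0.006   0.0143] | t 1.57 pos [ 0.611  -0.1442  0.1653] F [-0.4  0.6 -1.1] w 0.088
```

```bash
python3 -m crank '[[[0.015,0.010,0.005],[0,-0.005,0.014],1],[[0.015,0.010,0.005],[0,-0.005,0.014],1],[[0.015,0.010,0.005],[0,-0.005,0.014],1],[[0.015,0.010,0.005],[0,-0.005,0.014],1]]'
python3 - <<'E'
from h import *
delta([.6263,-.1345,.16],-26.07)
im=camera("scene");crop(im,200,60,160,140,5,"pics/hover.png")
E
```

```text
time: 1.9
tcp_pos: [0.6259, -0.1356, 0.1601]
tool_rot: [-2.663, -1.662, 0.002]
wrist_force: [-0.6, -0.4, -0.7]
width: 0.0879
shift [ 0.0012 -0.0001  0.0001] turn [-0.0031 -0.0002 -0.0001] | t 1.9 pos [ 0.6259 -0.1356  0.1601] F [-0.6 -0.4 -0.7] w 0.0879
```

View pics/hover.png

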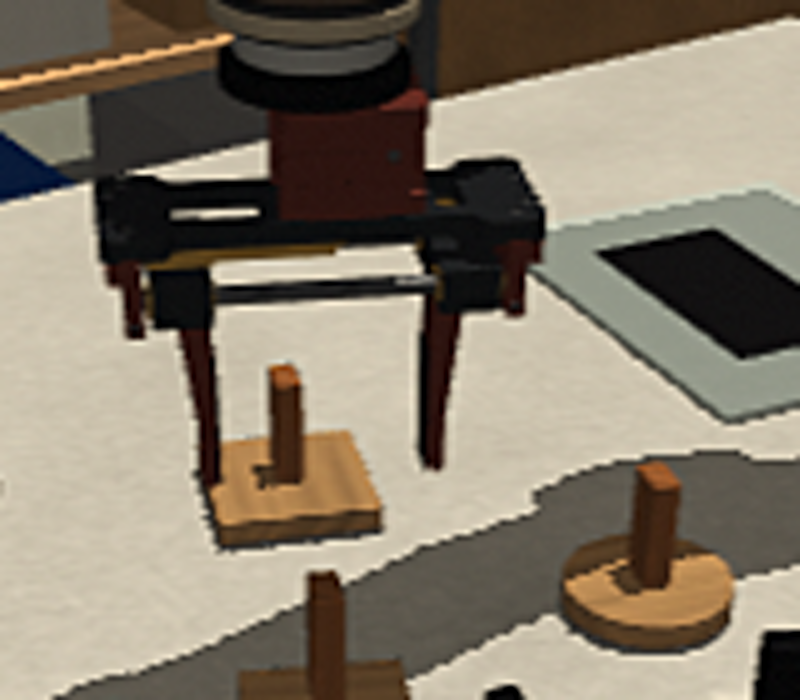

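The open fingertips at (212,480) and (432,465) straddle column 320, in line with the oblong block's grip at (325,575). I'm going down.

```bash
python3 -m crank '[[[0.001,0,0.025],[0,0,0],1],[[0.001,0,0.050],[0,0,0],1],[[0.001,0,0.075],[0,0,0],1],[[0.001,0,0.095],[0,0,0],1],[[0.001,0,0.100],[0,0,0],1],[[0.001,0,0.100],[0,0,0],1],[[0.001,0,0.100],[0,0,0],1]]'
python3 - <<'E'
from h import *
delta([.6263,-.1345,.06],-26.07)
im=camera("scene");crop(im,200,110,140,110,5,"pics/down.png")
E
```

```text
time: 2.53
tcp_pos: [0.6262, -0.1359, 0.0613]
tool_rot: [-2.666, -1.66, 0.001]
wrist_force: [0.5, -0.2, -0.1]
width: 0.0878
shift [ 0.0013 -0.0005  0.0013] turn [-0.0018 -0.0001 -0.002 ] | t 2.53 pos [ 0.6262 -0.1359  0.0613] F [ 0.5 -0.2 -0.1] w 0.0878
```

View pics/down.png

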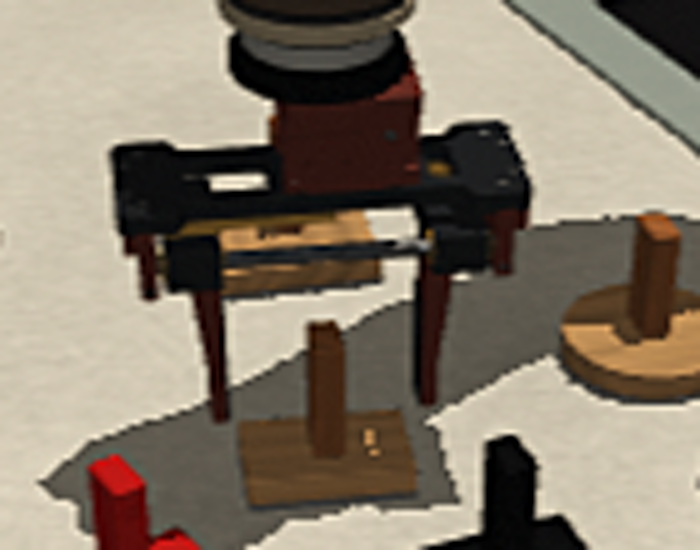

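The fingertips at (220,420) and (428,402) sit evenly either side of the wooden grip at column 325. I'm closing.

```bash
python3 -m crank '[[[0.001,0,0.001],[0,0,0],0],[[0.001,0,0.001],[0,0,0],0],[[0.001,0,0.001],[0,0,0],0],[[0.001,0,0.001],[0,0,0],0],[[0.001,0,0.001],[0,0,0],0],[[0.001,0,0.001],[0,0,0],0],[[0.001,0,0.001],[0,0,0],0],[[0.001,0,0.001],[0,0,0],0]]'; python3 -c "
from h import *
delta([.6263,-.1345,.06],-26.07)"
```

```text
time: 3.25
tcp_pos: [0.6271, -0.1348, 0.0608]
tool_rot: [-2.666, -1.66, -0.0]
wrist_force: [0.5, 0.9, -0.4]
width: 0.0382
shift [-0.0001 -0.0009  0.0008] turn [-0.0008 -0.0006 -0.0017] | t 3.25 pos [ 0.6271 -0.1348  0.0608] F [ 0.5  0.9 -0.4] w 0.0382
```

```bash
python3 -m crank '[[[0,0,0],[0,0,0],0],[[0,0,0],[0,0,0],0],[[0,0,0],[0,0,0],0],[[0,0,0],[0,0,0],0],[[0,0,0],[0,0,0],0],[[0,0,0],[0,0,0],0]]'; python3 -c "
from h import *
delta([.6263,-.1345,.06],-26.07)"
```

```text
time: 3.75
tcp_pos: [0.6269, -0.1346, 0.0608]
tool_rot: [-2.665, -1.66, 0.0]
wrist_force: [-1.4, 0.5, 1.0]
width: 0.016
shift [-0.0001 -0.0006  0.0008] turn [-0.0013 -0.0005 -0.0016] | t 3.75 pos [ 0.6269 -0.1346  0.0608] F [-1.4  0.5  1. ] w 0.016
```

The width is 16.0 mm, so it has the grip. I'm lifting 120 mm.

```bash
python3 -m crank '[[[0,0,-0.015],[0,0,0],0],[[0,0,-0.035],[0,0,0],0],[[0,0,-0.060],[0,0,0],0],[[0,0,-0.085],[0,0,0],0],[[0,0,-0.110],[0,0,0],0],[[0,0,-0.120],[0,0,0],0],[[0,0,-0.120],[0,0,0],0]]'
python3 - <<'E'
from h import *
p=[0.64991,.18599];a=np.radians(1.63)
delta([.495,.1816,.175],1.63)
im=camera("scene");crop(im,200,60,160,140,5,"pics/lift.png")
E
```

```text
time: 4.33
tcp_pos: [0.6285, -0.135, 0.1833]
tool_rot: [2.665, 1.66, 0.005]
wrist_force: [1.3, 0.2, -1.9]
width: 0.016
shift [ 0.2252 -0.2595  0.0078] turn [ 0.0036 -0.0008 -0.4853] | t 4.33 pos [ 0.6285 -0.135   0.1833] F [ 1.3  0.2 -1.9] w 0.016
```

View pics/lift.png

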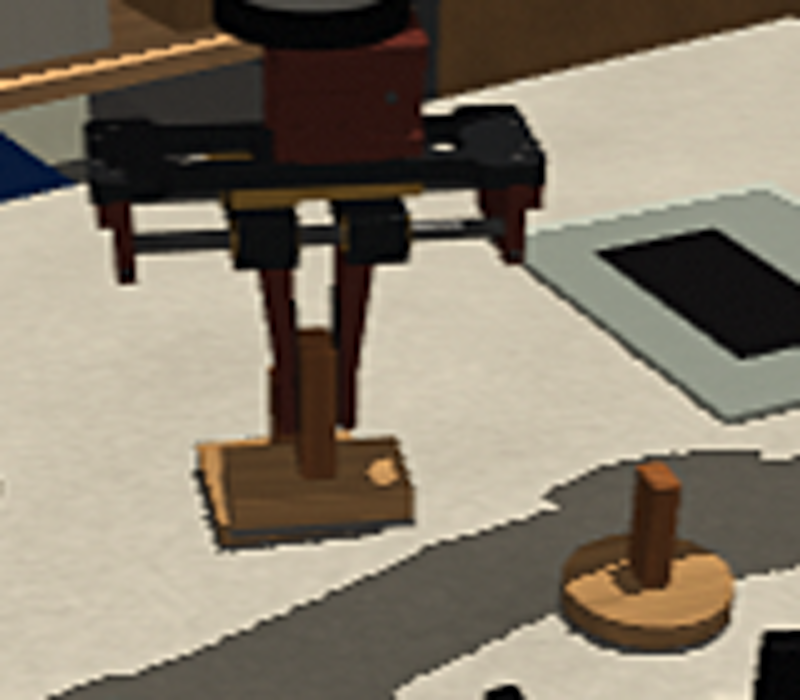

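The block hangs level in the jaws, with the grip at about (318,400) and nothing touching it. I'm carrying it to above the mouth.

```bash
python3 -m crank '[[[0.012,-0.014,0],[0,0,-0.03],0],[[0.038,-0.044,0],[0,0,-0.09],0],[[0.066,-0.076,0],[0,0,-0.15],0],[[0.094,-0.108,0],[0,0,-0.21],0],[[0.122,-0.140,0],[0,0,-0.27],0],[[0.150,-0.172,0],[0,0,-0.33],0],[[0.178,-0.204,0],[0,0,-0.39],0],[[0.200,-0.230,0],[0,0,-0.44],0]]'; python3 -c "
from h import *
delta([.495,.1816,.175],1.63)"
```

```text
time: 5.05
tcp_pos: [0.5069, 0.1477, 0.1793]
tool_rot: [-2.235, -2.206, 0.002]
wrist_force: [1.1, 1.0, -2.1]
width: 0.0164
shift [ 0.0338 -0.0124  0.0043] turn [-0.002  -0.0003 -0.0415] | t 5.05 pos [0.5069 0.1477 0.1793] F [ 1.1  1.  -2.1] w 0.0164
```

```bash
python3 -m crank '[[[0.020,-0.007,0.002],[0,0,-0.03],0],[[0.033,-0.012,0.004],[0,0,-0.042],0],[[0.034,-0.012,0.004],[0,0,-0.042],0],[[0.034,-0.012,0.004],[0,0,-0.042],0],[[0.034,-0.012,0.004],[0,0,-0.042],0]]'
python3 - <<'E'
from h import *
delta([.495,.1816,.068],1.63)
im=camera("top");crop(im,120,170,140,150,4,"pics/m_top.png")
im=camera("scene");crop(im,300,150,160,140,5,"pics/m_sc.png")
E
```

```text
time: 5.47
tcp_pos: [0.496, 0.1798, 0.1745]
tool_rot: [-2.191, -2.249, 0.004]
wrist_force: [0.3, -0.7, -1.3]
width: 0.016
shift [ 0.002  -0.0007  0.1065] turn [-0.003   0.0009 -0.0025] | t 5.47 pos [0.496  0.1798 0.1745] F [ 0.3 -0.7 -1.3] w 0.016
```

View pics/m_top.png

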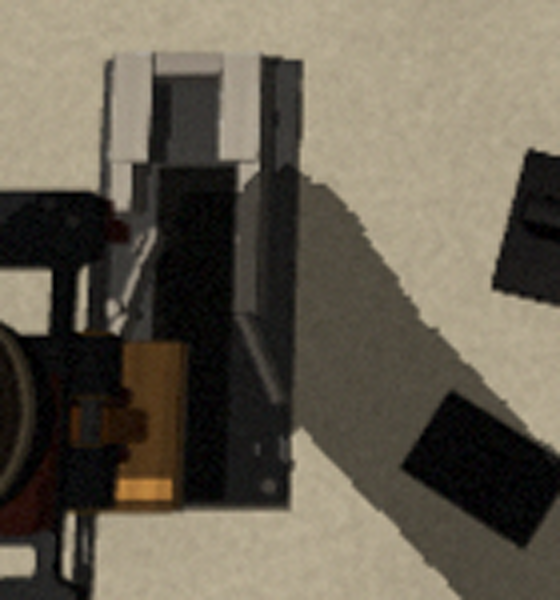

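View pics/m_sc.png

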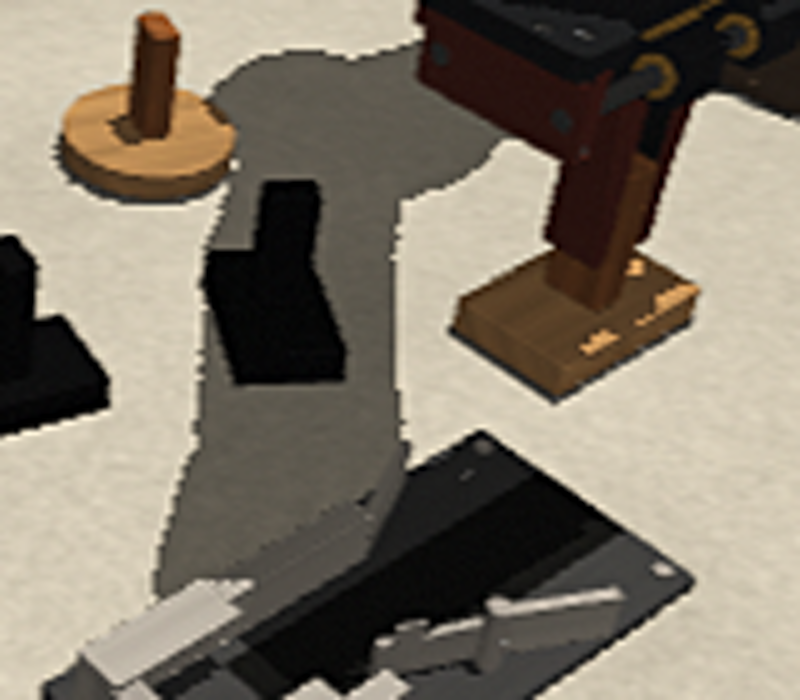

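Run:
```python
from h import *
a=np.radians(1.63);c,s=np.cos(a),np.sin(a);P=np.array([.4960,.1798])
for X in([.04,-.025],[-.04,-.025],[.008,-.013]):
    for z in ((.1145,.1325) if X[1]<-.02 else (.1945,)):
        w=[P[0]+c*X[0]-s*X[1],P[1]+s*X[0]+c*X[1],z]
        u=proj("top",w);v=proj("scene",w);print(X,z,"top",((u-[120,170])*4).round(0),"scene",((v-[300,150])*5).round(0))
```

```text
[0.04, -0.025] 0.1145 top [187. 343.] scene [450. 332.]
[0.04, -0.025] 0.1325 top [177. 341.] scene [459. 294.]
[-0.04, -0.025] 0.1145 top [180. 511.] scene [586. 258.]
[-0.04, -0.025] 0.1325 top [170. 513.] scene [596. 220.]
[0.008, -0.013] 0.1945 top [106. 406.] scene [577. 139.]
```

The observed corner at (450,332) in the scene view and the edge at column 187 in the top view agree with the predictions to about 1 px. The block is over the mouth and parallel to the dock, so I'm lowering it.

```bash
python3 -m crank '[[[0.002,-0.001,0.015],[0,0,0],0],[[0.002,-0.001,0.040],[0,0,0],0],[[0.002,-0.001,0.065],[0,0,0],0],[[0.002,-0.001,0.085],[0,0,0],0],[[0.002,-0.001,0.096],[0,0,0],0],[[0.002,-0.001,0.102],[0,0,0],0],[[0.002,-0.001,0.104],[0,0,0],0],[[0.002,-0.001,0.104],[0,0,0],0]]'
python3 - <<'E'
from h import *
delta([.495,.1816,.068],1.63)
im=camera("top");crop(im,120,170,140,150,4,"pics/n_top.png")
im=camera("scene");crop(im,300,190,160,140,5,"pics/n_sc.png")
E
```

```text
time: 6.23
tcp_pos: [0.4954, 0.1815, 0.0712]
tool_rot: [-2.193, -2.248, 0.003]
wrist_force: [-0.1, 0.2, -2.4]
width: 0.0161
shift [ 0.0001 -0.0004  0.0032] turn [-0.002   0.0004 -0.0037] | t 6.23 pos [0.4954 0.1815 0.0712] F [-0.1  0.2 -2.4] w 0.0161
```

View pics/n_sc.png

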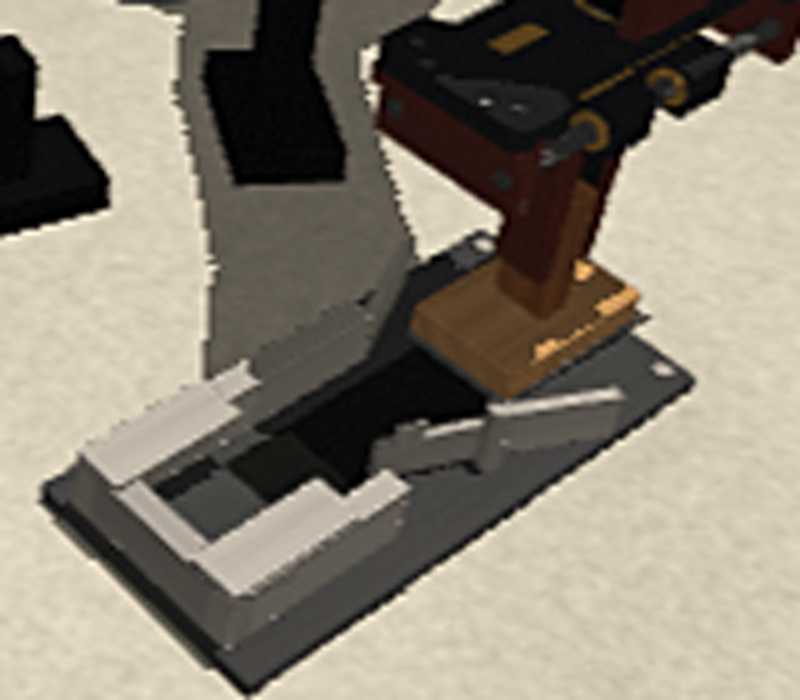

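The block is centred between the flares, about 2 mm above the floor. I'm setting it down.

```bash
python3 -m crank '[[[0,0,0.001],[0,0,0],0],[[0,0,0.002],[0,0,0],0],[[0,0,0.003],[0,0,0],0],[[0,0,0.003],[0,0,0],0],[[0,0,0.003],[0,0,0],0]]'; python3 -c "
from h import *
delta([.495,.1816,.068],1.63)"
```

```text
time: 6.75
tcp_pos: [0.4957, 0.1818, 0.069]
tool_rot: [-2.193, -2.249, 0.001]
wrist_force: [-0.4, 0.5, -2.5]
width: 0.0158
shift [-0.0002 -0.0007  0.001 ] turn [-0.0006  0.0001 -0.0033] | t 6.75 pos [0.4957 0.1818 0.069 ] F [-0.4  0.5 -2.5] w 0.0158
```

```bash
python3 -m crank '[[[0,0,0.001],[0,0,0],0],[[0,0,0.002],[0,0,0],0],[[0,0,0.002],[0,0,0],0],[[0,0,0.002],[0,0,0],0]]'; python3 -c "
from h import *
delta([.495,.1816,.068],1.63)"
```

```text
time: 7.08
tcp_pos: [0.4958, 0.1819, 0.0686]
tool_rot: [2.193, 2.248, -0.001]
wrist_force: [-6.6, -3.3, 18.2]
width: 0.0157
shift [-0.0003 -0.0008  0.0006] turn [ 0.0003  0.001  -0.0034] | t 7.08 pos [0.4958 0.1819 0.0686] F [-6.6 -3.3 18.2] w 0.0157
```

It touches down at TCP z = 0.0686 with about 18 N. I'll relieve the pressure and work out the slide.

```bash
python3 -m crank '[[[0,0,-0.0002],[0,0,-0.003],0],[[0,0,-0.0002],[0,0,-0.003],0]]'
python3 - <<'E'
from h import *
delta([.64991,.18599,.0688],1.63)
im=camera("top");crop(im,120,170,140,150,4,"pics/o_top.png")
E
```

```text
time: 7.25
tcp_pos: [0.496, 0.1821, 0.0693]
tool_rot: [2.189, 2.252, 0.0]
wrist_force: [-0.3, -0.3, -2.2]
width: 0.0157
shift [-0.0005  0.1539  0.0007] turn [ 0.0012  0.0008 -0.0001] | t 7.25 pos [0.496  0.1821 0.0693] F [-0.3 -0.3 -2.2] w 0.0157
```

View pics/o_top.png

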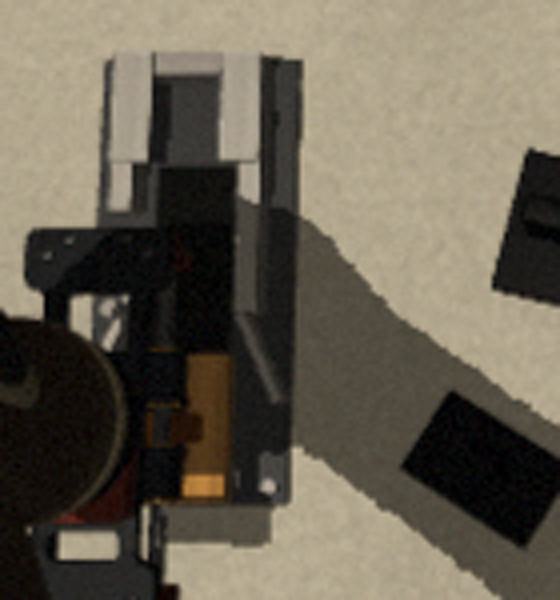

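The plate's right edge at (232,425) runs parallel to the right guide face at about (238,270), as expected for a centred block. I'm starting the slide.

```bash
python3 -m crank '[[[0,0.006,0.0005],[0,0,0],0],[[0,0.014,0.0005],[0,0,0],0],[[0,0.022,0.0005],[0,0,0],0],[[0,0.030,0.0005],[0,0,0],0],[[0,0.038,0.0005],[0,0,0],0],[[0,0.045,0.0005],[0,0,0],0],[[0,0.050,0.0005],[0,0,0],0],[[0,0.050,0.0005],[0,0,0],0]]'; python3 -c "
from h import *
delta([.64991,.18599,.0690],1.63)"
```

```text
time: 7.97
tcp_pos: [0.5429, 0.1833, 0.0688]
tool_rot: [-2.188, -2.252, 0.01]
wrist_force: [-14.9, -3.4, 21.0]
width: 0.016
shift [-0.0004  0.107  -0.0008] turn [-0.0061  0.0031  0.0002] | t 7.97 pos [0.5429 0.1833 0.0688] F [-14.9  -3.4  21. ] w 0.016
```

```bash
python3 -m crank '[[[0,0.002,-0.0008],[-0.006,0.003,0],0],[[0,0.010,-0.0005],[-0.006,0.003,0],0],[[0,0.018,-0.0005],[-0.006,0.003,0],0],[[0,0.026,-0.0005],[-0.006,0.003,0],0],[[0,0.034,-0.0005],[-0.006,0.003,0],0],[[0,0.042,-0.0005],[-0.006,0.003,0],0],[[0,0.046,-0.0005],[-0.006,0.003,0],0],[[0,0.046,-0.0005],[-0.006,0.003,0],0]]'
python3 - <<'E'
from h import *
delta([.64991,.18599,.0690],1.63)
im=camera("scene");crop(im,300,190,160,140,5,"pics/p_sc.png")
E
```

```text
time: 8.63
tcp_pos: [0.5885, 0.1833, 0.0688]
tool_rot: [-2.19, -2.252, 0.006]
wrist_force: [-6.7, -4.8, 8.0]
width: 0.0161
shift [ 0.001   0.0615 -0.0004] turn [-0.003   0.0025 -0.0008] | t 8.63 pos [0.5885 0.1833 0.0688] F [-6.7 -4.8  8. ] w 0.0161
```

View pics/p_sc.png

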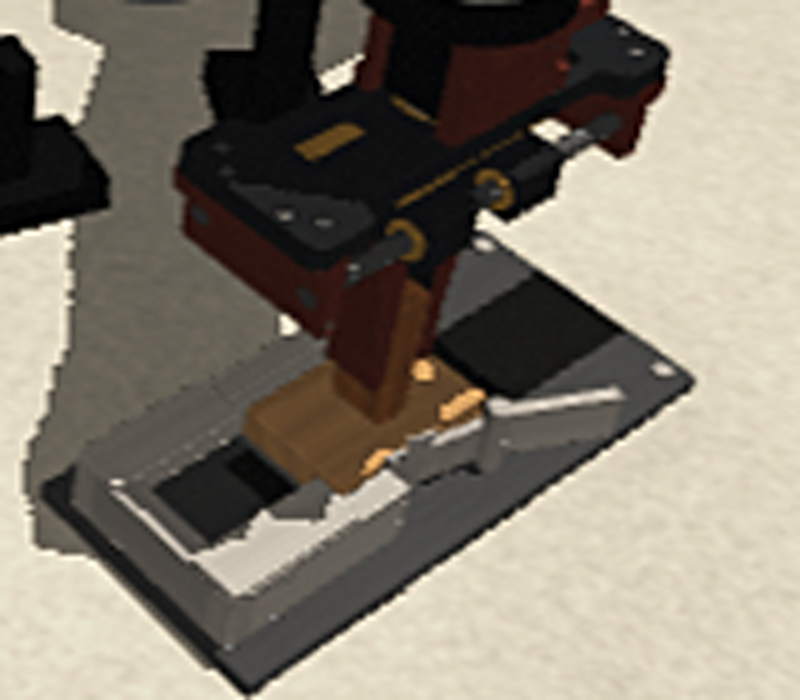

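The block is in the channel and pressing the catch aside at (440,445). Its front edge is about to go under the lips.

```bash
python3 -m crank '[[[0,0.006,-0.0005],[-0.003,0.002,0],0],[[0,0.013,-0.0005],[-0.003,0.002,0],0],[[0,0.020,-0.0005],[-0.003,0.002,0],0],[[0,0.027,-0.0005],[-0.003,0.002,0],0],[[0,0.034,-0.0005],[-0.003,0.002,0],0],[[0,0.041,-0.0005],[-0.003,0.002,0],0],[[0,0.046,-0.0005],[-0.003,0.002,0],0],[[0,0.046,-0.0005],[-0.003,0.002,0],0]]'; python3 -c "
from h import *
delta([.64991,.18599,.0690],1.63)"
```

```text
time: 9.35
tcp_pos: [0.6344, 0.1833, 0.0688]
tool_rot: [2.191, 2.251, -0.005]
wrist_force: [-4.3, -2.7, 5.1]
width: 0.0164
shift [ 0.0023  0.0156 -0.0003] turn [-0.002   0.0025 -0.0014] | t 9.35 pos [0.6344 0.1833 0.0688] F [-4.3 -2.7  5.1] w 0.0164
```

```bash
python3 -m crank '[[[0,0.003,-0.0004],[-0.002,0.002,0],0],[[0,0.006,-0.0004],[-0.002,0.002,0],0],[[0,0.009,-0.0004],[-0.002,0.002,0],0],[[0,0.012,-0.0004],[-0.002,0.002,0],0],[[0,0.014,-0.0004],[-0.002,0.002,0],0],[[0,0.015,-0.0004],[-0.002,0.002,0],0],[[0,0.015,-0.0004],[-0.002,0.002,0],0]]'
python3 - <<'E'
from h import *
delta([.64991,.18599,.0690],1.63)
im=camera("scene");crop(im,300,190,160,140,5,"pics/q_sc.png")
E
```

```text
time: 9.93
tcp_pos: [0.6498, 0.1836, 0.0687]
tool_rot: [2.192, 2.251, -0.0]
wrist_force: [-0.6, 0.6, 0.5]
width: 0.0157
shift [ 0.0024  0.0001 -0.0003] turn [ 0.0001  0.0003 -0.0019] | t 9.93 pos [0.6498 0.1836 0.0687] F [-0.6  0.6  0.5] w 0.0157
```

View pics/q_sc.png

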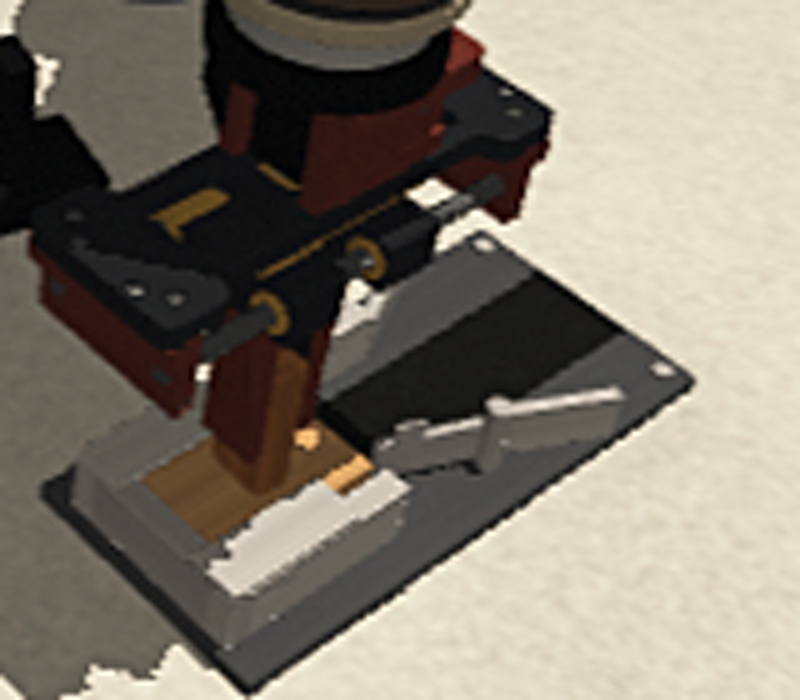

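The sideways force has dropped to zero and the catch tip is back out behind the block at (382,450), its rest position. Next I'll push gently until I feel the end stop.

```bash
python3 -m crank '[[[0,0.001,-0.0002],[0,0,0],0],[[0,0.002,-0.0002],[0,0,0],0],[[0,0.003,-0.0002],[0,0,0],0],[[0,0.003,-0.0002],[0,0,0],0]]'; python3 -c "
from h import *
delta([.64991,.18599,.0690],1.63)"
```

```text
time: 10.32
tcp_pos: [0.6502, 0.1836, 0.0689]
tool_rot: [-2.19, -2.25, 0.007]
wrist_force: [-12.2, -1.9, 9.2]
width: 0.0159
shift [ 0.0024 -0.0002 -0.0001] turn [-0.005   0.0016 -0.0014] | t 10.32 pos [0.6502 0.1836 0.0689] F [-12.2  -1.9   9.2] w 0.0159
```

```bash
python3 -m crank '[[[0,0.002,-0.001],[-0.005,0,0],0],[[0,0.004,-0.001],[-0.005,0,0],0],[[0,0.004,-0.001],[-0.005,0,0],0],[[0,0.004,-0.001],[-0.005,0,0],0]]'; python3 -c "
from h import *
delta([.64991,.18599,.0690],1.63)"; python3 -m crank '[[[0,0,0],[-0.002,0,0],0],[[0,0,0],[-0.002,0,0],0]]'
```

```text
time: 10.65
tcp_pos: [0.6503, 0.1837, 0.0691]
tool_rot: [-2.188, -2.25, 0.013]
wrist_force: [-13.7, -1.3, 7.6]
width: 0.0164
shift [ 0.0023 -0.0004  0.0001] turn [-0.0077  0.0035 -0.0006] | t 10.65 pos [0.6503 0.1837 0.0691] F [-13.7  -1.3   7.6] w 0.0164
time: 10.82
tcp_pos: [0.6502, 0.1837, 0.0689]
tool_rot: [-2.189, -2.251, 0.011]
wrist_force: [-2.7, 0.6, 1.3]
width: 0.016
```

It is hard against the stop. I'm letting go.

```bash
python3 -m crank '[[[0,0,0],[0,0,0],0.6],[[0,0,0],[0,0,0],0.6],[[0,0,0],[0,0,0],0.6],[[0,0,0],[0,0,0],0.6],[[0,0,0],[0,0,0],0.6],[[0,0,0],[0,0,0],0.6]]'; python3 -m crank '[[[0,0,-0.020],[0,0,0],0.6],[[0,0,-0.050],[0,0,0],0.6],[[0,0,-0.085],[0,0,0],0.6],[[0,0,-0.120],[0,0,0],0.6],[[0,0,-0.150],[0,0,0],0.6],[[0,0,-0.150],[0,0,0],0.6]]'
```

```text
time: 11.32
tcp_pos: [0.6503, 0.1837, 0.069]
tool_rot: [-2.189, -2.251, 0.01]
wrist_force: [0.2, -0.0, -0.2]
width: 0.051
time: 11.82
tcp_pos: [0.6538, 0.1858, 0.2264]
tool_rot: [2.188, 2.25, 0.004]
wrist_force: [-0.3, 1.1, 0.8]
width: 0.0528
```

```bash
python3 -m crank '[[[-0.020,0,-0.01],[0,0,0],0.6],[[-0.055,0,-0.02],[0,0,0],0.6],[[-0.090,0,-0.03],[0,0,0],0.6],[[-0.125,0,-0.03],[0,0,0],0.6],[[-0.160,0,-0.03],[0,0,0],0.6],[[-0.195,0,-0.03],[0,0,0],0.6],[[-0.220,0,-0.03],[0,0,0],0.6],[[-0.220,0,-0.03],[0,0,0],0.6]]';python3 - <<'E'
from h import *
a=camera("top")[170:300,130:210,::-1];b=camera("scene")[210:340,300:450,::-1]
a=cv2.resize(a,None,fx=3.4,fy=3.4,interpolation=2);b=cv2.resize(b,None,fx=3.4,fy=3.4,interpolation=2)
cv2.imwrite("pics/final.png",np.hstack([a,b]))
E
```

```text
time: 12.48
tcp_pos: [0.6599, -0.0426, 0.2559]
tool_rot: [2.197, 2.238, -0.001]
wrist_force: [1.0, -0.9, -0.1]
width: 0.0526
```

View pics/final.png

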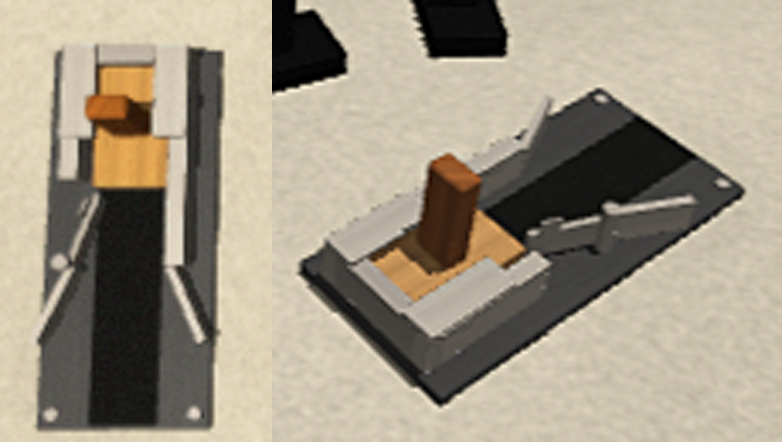

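The block is under both lips against the stop. Its rear edge is at (130,188) in the top crop, and the catch tip stands out just behind it at (96,196), at the same angle as at the start. The robot is well clear, so I'm handing in.

```bash
python3 -c "
from h import *
print(ctrl.finish_job(), ctrl.observe()['time'])"
```

```text
the job is handed in; nothing more can be done
the job is handed in; nothing more can be done
```

The wooden oblong block is in the dock, fully home against the end stop, with the catch sprung out behind it. I gripped it by its bar, lifted it over the others, set it down on the dock mouth, slid it in, let go and backed away. The clock read 12.5 s after my last move.

What my last checks showed:
- **Catch:** it pushed sideways with up to about 5 N during the slide. That force then dropped to zero, and in the last pictures the tip stands just behind the block's rear edge, as at rest.
- **End stop:** pushing on with about 12–14 N moved the block only about 0.5 mm further, within 0.5 mm of the home x position I measured.
- **Sideways position:** the gripper ended about 2.3 mm to the −y side of the dock's centre line as I measured it. The stated play is 4 mm in y. That may be partly calibration error, since the catch pushes the block that way. The pictures show the block seated properly.
- **Forces:** the highest wrist force reading was about 26 N while sliding and 20 N at set-down. Readings came only at the end of each move, so brief peaks in between were not seen.

The black and red look-alikes were left alone, and no check failed.

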